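Bolt the label-roll stand, kick its stand down and hold it upright

TASK

The blue label-roll stand on the slide has flopped forward onto its stop. First shoot its barrel bolt fully home into the keeper so the carriage cannot slide, then flip the kickstand on its back down past its over-centre spring until it sits against its stop. Then take the stand by its top tube, bring it up steadily (no swinging or dropping) until it stands upright, and finish still holding it upright by the tube so that it cannot fall back; leave the other things on the table where they are.

Things in the scene. Friction and masses are not known exactly. Their poses are not given: they have to be found in the camera images.
- bed: Aluminium bed plate fixed to the table, x -100..150, y -205..140 mm, 6 mm thick, with two rails along its y. Origin on the table below the stand's hinge line; x points away from the robot (yaw within 0.3 rad), y left. 'Bed' offsets below use this frame, carriage at 0. The keeper, a steel staple with a 16 mm mouth, 51 mm high, stands at x 117..135, y -130. Hinge knuckles 56 mm high at y +-72.
- carriage (a joint): Blue carriage plate on the rails, top 22 mm above the table, carrying bolt and frame; value in m along bed +y, 0 = bolt in line with the keeper (its start), range -0.035..0.035. It slides with about 4 N of friction until bolted; the bolt has about 2 mm of play in the keeper.
- bolt (a joint): Steel barrel bolt on the carriage: 12 mm bar along bed x at y -130, z 34 mm, in two guides 42 mm high, moved by its upright black knob. Value in m: 0 = drawn back, 0.035 = fully home in the keeper. It slides along bed +x (away from the robot) with about 2 N of friction and stays where it is left.
- bolt_knob (a point): Top centre of the bolt's knob: upright black cylinder, 16 mm diameter, 34 mm tall, top 78 mm above the table, at bed x = 35 mm + bolt value, y = -130 mm. The gripper has room to straddle it along bed x from above the 42 mm guides.
- frame: The stand: blue plate 100 mm wide, 5 mm thick, hinged on bed y at bed (0,0,40 mm). Origin on the hinge; z up the plate, x its normal on the kickstand side, y = bed y. Label roll (radius 62, 60 mm wide, axis at z 110) on the -x side. Starts leaning 0.30 rad to -x on a stop; falls back if let go, even from upright (1-4 N at the tube). With the kickstand down it stops about 0.02 rad past upright.
- tube_mid (a point): Middle of the stand's top tube: steel, 18 mm diameter, 114 mm long, along the frame's y, at frame (0,0,215 mm). Orientation as frame. Under the tube is only the thin plate (12 mm edge ribs at y +-48) down to the roll, whose top is at z 172 on the -x side.
- kickstand (a joint): Kickstand leg, 12 mm steel rod on the frame's back (+x), rad: 0 = stowed along frame +y, 1.571 = down on its stop. A spring pulls it to the nearer end, away from centre 0.785; about 2 N at the foot takes it over, then it snaps down. Pivot at frame (38,-35,115 mm). At angle a the foot is at pivot + 125 mm x (y cos a + d sin a), d = (0.325,0,-0.946) in the frame. Push from above with shut fingers.
- kick_foot (a point): Centre of the kickstand's black rubber foot, a 20 mm ball at the end of the leg, 125 mm from its pivot; an orange sleeve 17 mm in diameter covers the rod 7 to 37 mm before it.
- pulp_box: Bystander: closed brown moulded-pulp box, 212 x 90 x 50 mm, loose. Origin under its centre.
- card_stack: Bystander: banded stack of white cards, 160 x 56 x 50 mm, loose. Origin under its centre.
- black_dispenser: Bystander: black desk tape dispenser, 150 x 62 x 108 mm, loose. Origin under its centre.
- red_dispenser: Bystander: red desk tape dispenser, 150 x 62 x 108 mm, loose. Origin under its centre.
- spare_roll: Bystander: spare label roll lying flat, 110 mm in diameter, 50 mm high, loose. Origin under its centre.
- card_tray: Bystander: open brown pulp tray with cards, 226 x 116 x 28 mm, loose. Origin under its centre.

How it is judged:
On the way, in this order (a step that is already met when the one before it is completed fails the run):
1. the bolt is fully home in the keeper (within 4 mm of its end) (value of joint bolt above 0.031 m), for 0.2 s.
2. the kickstand is down against its stop, with the stand still leaning (value of joint kickstand above 1.47 rad and angle between frame's own z axis and vertical above 0.15 rad), for 0.2 s.
3. the stand is upright, held by the fingers (angle between frame's own z axis and vertical below 0.07 rad and contact force between the fingers and frame above 0.4 N), for 0.2 s.
At the end, for the whole second after the job is handed in: The stand is upright within 0.07 rad and still, held there by the fingers at its top tube; the kickstand is down within 0.1 rad of its stop, the bolt is home within 4 mm, the carriage is within 6 mm of its bolted place (all of step 3 and distance between the grasp point and tube_mid below 0.07 m and angular speed of frame below 0.1 rad/s and value of joint kickstand above 1.47 rad and value of joint bolt above 0.031 m and value of joint carriage between -0.006 and 0.006 m); the arm keeps its last pose, push and grip.
It fails at once if the stand swung or dropped: it turned faster than 2 rad/s (angular speed of frame above 2 rad/s).
It fails at once if a bystander was moved by more than 30 mm (distance of any of pulp_box, card_stack, black_dispenser, red_dispenser, spare_roll, card_tray from where it was at the start of the episode above 0.03 m).
It also fails if it takes over 67 s, if anything falls off the work surface, if the arm or the gripper's body presses on something with over 40 N, if the wrist force passes 120 N, or if a joint passes its speed limit or range.

ROBOT

A 6-joint arm with a two-finger parallel gripper is mounted at the origin on the work surface. World frame = base frame: x ahead of the robot, y to its left, z up, the work surface at z = 0. Lengths are in m, angles in rad, forces in N, time in s.
With the tool pointing down it reaches from about 0.375 to 0.975 m from the base axis. Payload 3.8 kg.
Tool frame: the origin (TCP) lies midway between the tips of the shut fingers; the grasp point (between the pads) lies 19 mm behind it; z points along the fingers, y is the line along which they close (so a half turn about z gives the same grasp; the last joint's range is limited). The gripper opens to 85 mm and grips with 20 to 120 N. Pads are 22 mm wide; open, the fingers measure 114 mm over their backs; the gripper's body (76 mm by 85 mm) begins 54 mm behind the grasp point. The pads swing forward as they close: fully open they stand 13 mm farther back than shut.
Start: joints at [1.218, 0.264, 1.604, -0, 1.274, -0.037], TCP at [0.21, 0.642, 0.231] pointing down, gripper open.
Joint ranges: [-2.63, 2.63], [-0.94, 2.18], [0.31, 2.57], [-1.31, 4.45], [0, 2.66], [-2.55, 2.55]. Speed limits (rad/s): [2.57, 2.57, 3.14, 3.14, 3.14, 3.14].

INTERFACE

Orientations are given as a unit quaternion [w, x, y, z].
In Python, from cell import * gives the robot as it stands. Calls block until the motion is done:
- reach(position, orientation): joint-space move of the TCP to a pose.
- move_linear(position, speed=0.15, frame=None): straight line of the TCP; frame=None keeps the orientation; speed is the mean speed in m/s.
- set_joints(angles): joint-space move.
- let_go() and close_gripper(effort=None): open the fingers fully, or close them until they stop; effort is the grip in N (None keeps the last).
- sleep(seconds).
- solve_ik(position, orientation): joint angles nearest the present ones, or None.
- state(): the state.
- snapshot(name): name is "side" or "top" or "wrist"; returns a dict with "frame" (384x512x3 uint8, red, green, blue), "K" (3x3 intrinsics, pixels), "D" ([k1, k2, p1, p2, k3] as OpenCV has them; the pictures are not rectified), "rvec" (rotation vector, rad) and "tvec" (3), from world to camera coordinates, as OpenCV has them. Camera axes: x right, y down, z forward; pixel columns grow to the right and rows downward; lengths in m; the calibration is good to about 2 mm. A picture is of the moment at which its call begins. There is no depth.
A pose or a line that the arm cannot do raises MotionError and nothing moves.
- sign_off(): hands the job in; it is judged then, once.
The state is a dict: "time": time; "joint_positions": joint angles; "qd": joint speeds; "joint_torque": joint torques, N m; "position": TCP position; "eef_rot": TCP orientation; "force": force on the tool from outside, world axes, zero at the start; "moment": the same for the moment, N m; "opening": finger opening in m; "finger_force": force on a finger pad.
Only numpy, scipy, OpenCV 4.12 (cv2) and the standard library are available. Lean on these libraries where they do the work, as an engineer would, in place of code of your own. Each camera call takes 0.05 s, during which the arm holds its last target. There are 200 camera calls.

## Working session

There is one attempt and no reset: what is moved stays moved. The work goes in short steps, each a Python script; the robot and the scene stay as the last script left them, time stands still between calls to the robot, and variables do not carry over. Pictures are saved under pics/ and viewed, at most 10 in all, crops included, and the job is handed in when it is done.

```bash
ls; mkdir -p pics; python3 - <<'E'
from cell import *
import cv2,numpy as np,pickle
d={}
for n in("side","top"):
    s=snapshot(n);d[n]=s
    cv2.imwrite(f"pics/{n}0.png",cv2.resize(s["frame"][:,:,::-1],None,fx=1.5,fy=1.5,interpolation=cv2.INTER_CUBIC))
    R=cv2.Rodrigues(np.array(s["rvec"]))[0];print(n,-R.T@np.array(s["tvec"]).ravel(),R[2])
pickle.dump(d,open("s0.pkl","wb"))
print(state()["time"],state()["eef_rot"])
E
```

```text
pics
side [ 0.22560972 -1.15391342  0.85276602] [ 0.22334442  0.83862515 -0.49681499]
top [ 0.33970245 -0.01081905  1.40723482] [ 0.16375519  0.00576315 -0.98648417]
0.1 [-1.86239818e-04  1.57230639e-01  9.87561352e-01 -1.03311656e-03]
```

View pics/top0.png

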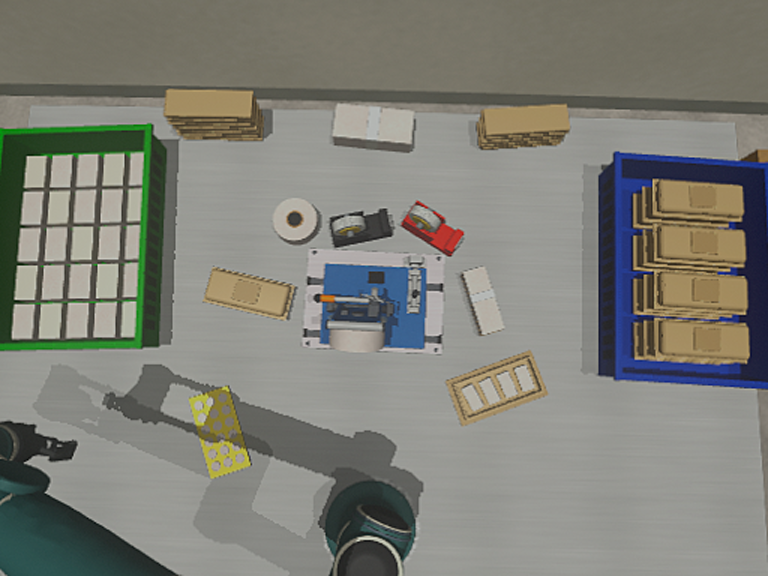

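View pics/side0.png

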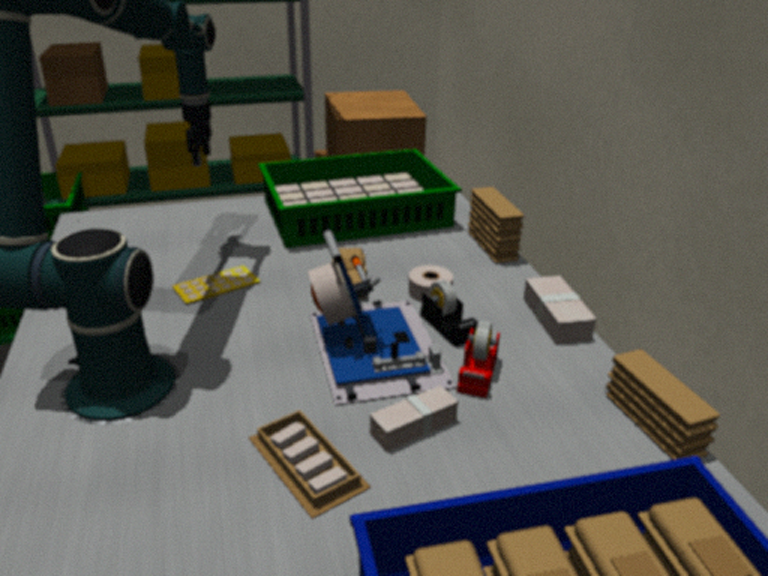

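Top view: bed at about (305–445, 250–353) in the 1.5x picture, stand folded toward the robot, bolt at the right (415, 285), and kickstand foot at left (320, 298). I'll enlarge both views.

```bash
python3 - <<'E'
import cv2,pickle
d=pickle.load(open("s0.pkl","rb"))
for n,(x,y,w,h) in {"top":(195,160,110,82),"side":(195,150,115,122)}.items():
    f=d[n]["frame"][y:y+h,x:x+w,::-1]; k=7 if n=="top" else 4.9
    cv2.imwrite(f"pics/{n}c.png",cv2.resize(f,None,fx=k,fy=k,interpolation=cv2.INTER_CUBIC))
E
```

```text
(no output)
```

View pics/topc.png

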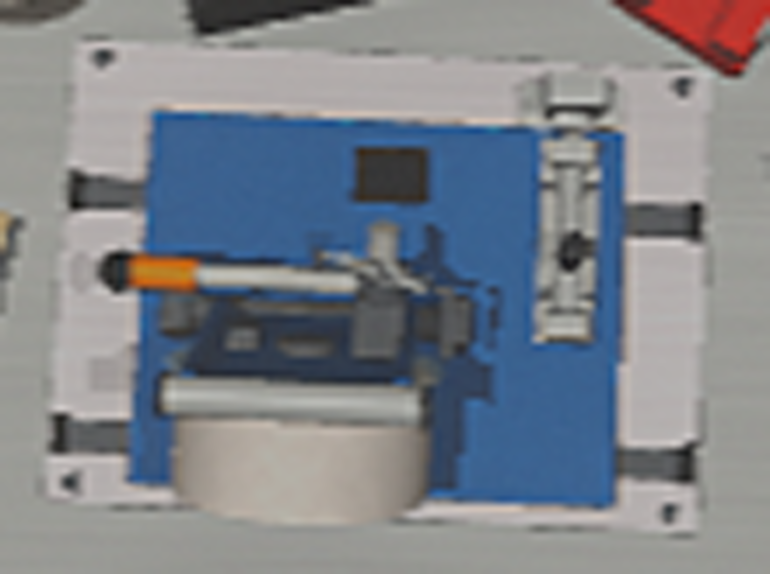

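View pics/sidec.png

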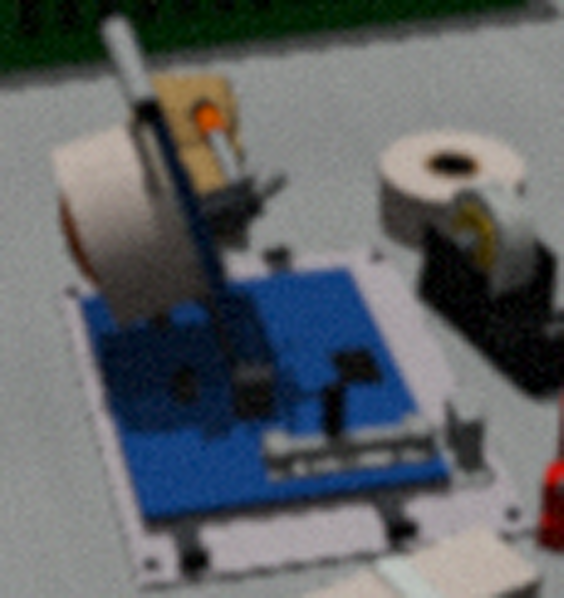

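Top crop: bed corners near (77,38), (712,72), (698,533), (45,496), knob top (573,243), tube ends (162,393)/(422,400), foot (118,271). Side crop: knob top (335,390), tube's far end (115,22), foot roughly (208,115). Next I'll fit the bed pose from these.

```bash
cat > h.py <<'E'
import numpy as np,cv2,pickle
from scipy.spatial.transform import Rotation as Rt
def fr(p,l=.30):  # frame->bed
    c,s=np.cos(l),np.sin(l); x,y,z=p
    return np.array([x*c-z*s,y,.04+x*s+z*c])
def foot(a,l=.30):
    return fr(np.array([.038,-.035,.115])+.125*np.array([.325*np.sin(a),np.cos(a),-.946*np.sin(a)]),l)
def b2w(p,B):
    x,y,t=B[:3];c,s=np.cos(t),np.sin(t)
    return np.array([x+c*p[0]-s*p[1],y+s*p[0]+c*p[1],p[2]])
def proj(P,S):
    return cv2.projectPoints(np.array(P,float).reshape(-1,3),np.array(S["rvec"],float),np.array(S["tvec"],float),np.array(S["K"],float),np.array(S["D"],float))[0].reshape(-1,2)
def down(yaw,tilt=0):
    """tool z down, tool y axis at heading yaw (world); tilt about tool y"""
    y=np.array([np.cos(yaw),np.sin(yaw),0]);z=np.array([0,0,-1.]);x=np.cross(y,z)
    R=Rt.from_matrix(np.c_[x,y,z])*Rt.from_euler('y',tilt)
    return R.as_quat(scalar_first=True)
E
cat > fit.py <<'E'
from h import *
from scipy.optimize import least_squares
d=pickle.load(open("s0.pkl","rb"))
pts=[("top",77,38,(.15,.14,.006)),("top",712,72,(.15,-.205,.006)),("top",698,533,(-.1,-.205,.006)),("top",45,496,(-.1,.14,.006)),
("top",573,243,(.035,-.13,.078)),("top",162,393,fr((0,.057,.215))),("top",422,400,fr((0,-.057,.215))),("top",118,271,foot(0)),
("side",335,390,(.035,-.13,.078)),("side",115,22,fr((0,.057,.215))),("side",148,100,fr((0,-.057,.215))),("side",140,585,(-.1,-.205,.006)),("side",208,115,foot(0))]
off={"top":(195,160,7),"side":(195,150,4.9)}
def res(B):
    r=[]
    for n,u,v,p in pts:
        x,y,k=off[n]; r.append(proj(b2w(np.array(p),B),d[n])[0]-[(u+.5)/k-.5+x,(v+.5)/k-.5+y])
    return np.array(r).ravel()
s=least_squares(res,[.55,0,0],loss="soft_l1")
print(s.x);print(res(s.x).reshape(-1,2).round(1).tolist())
np.save("B.npy",s.x)
for p in [(.035,-.13,.078),fr((0,0,.215)),foot(0)]: print(b2w(p,s.x).round(4))
E
python3 fit.py
```

```text
[ 0.51722026  0.04013295 -0.02219565]
[[0.0, -0.2], [0.0, -0.7], [-0.1, -0.3], [-0.1, 0.2], [0.1, 0.9], [0.4, -0.3], [0.2, 0.5], [0.3, -0.5], [-1.0, -1.4], [0.3, 1.1], [0.1, 1.5], [0.1, -1.0], [-0.4, -1.1]]
[ 0.5493 -0.0906  0.078 ]
[0.4537 0.0415 0.2454]
[0.5215 0.1301 0.1611]
```

```bash
cat >> h.py <<'E'
B=np.load("B.npy")
def ori(l=0.,yaw0=0.):
    """tool y along bed x, z down, leaned with the frame by l"""
    R0=np.array([[0,1,0],[1,0,0],[0,0,-1.]])
    return (Rt.from_euler('z',B[2]+yaw0)*Rt.from_euler('y',-l)*Rt.from_matrix(R0)).as_quat(scalar_first=True)
E
python3 - <<'E'
from cell import *
from h import *
W=lambda x,y,z:b2w(np.array([x,y,z]),B)
q=ori()
close_gripper(20)
p=list(state()["position"]);p[2]=.40
move_linear(p,.3)
for l in(0,.15,.3):
    g=fr((0,0,.196),l)
    print(l,solve_ik(b2w(g,B),ori(l)) is not None, solve_ik(b2w(fr((0,0,.196),.3),B),ori(l)) is not None)
reach(W(-.005,-.13,.20),q)
move_linear(W(-.005,-.13,.054),.12)
f0=np.array(state()["force"]);print(f0)
for x in np.arange(.0,.062,.003):
    move_linear(W(x,-.13,.054),.04)
    f=np.array(state()["force"])-f0
    print(round(x,3),f.round(1))
    if np.linalg.norm(f)>12: break
s=snapshot("top");pickle.dump(s,open("s1.pkl","wb"))
print(state()["time"],state()["joint_positions"])
E
```

```text
0 True True
0.15 True True
0.3 True True
[-0.11271507 -0.48080403 -0.53225121]
0.0 [-0.1  0.1  0.8]
0.003 [-0.4  0.8  0.4]
0.006 [0.5 0.2 1.2]
0.009 [0.1 0.6 0.6]
0.012 [-0.4  0.2  0.5]
0.015 [ 0.8  0.3 -0.3]
0.018 [-0.4  1.   0.3]
0.021 [ 0.1  1.4 -0.3]
0.024 [-0.9  1.5 -0.5]
0.027 [-0.3  0.1  0.4]
0.03 [-1.2  0.1 -0.3]
0.033 [-1.1  0.1 -0.1]
0.036 [-0.4  0.9 -0.2]
0.039 [ 0.   0.1 -0.9]
0.042 [ 0.3  0.5 -0.2]
0.045 [ 0.3  0.4 -0.1]
0.048 [-4.5  0.2  2.7]
0.051 [-11.9  -1.2   9.1]
10.3833 [-2.03460220e-01  2.44545634e-01  1.98402246e+00 -1.44094193e-03
  9.21509288e-01 -1.80749271e-01]
```

```bash
python3 - <<'E'
from cell import *
from h import *
W=lambda x,y,z:b2w(np.array([x,y,z]),B)
move_linear(W(.035,-.13,.054),.1)
move_linear(W(.02,-.13,.30),.3)
reach(W(.006,.068,.30),ori())
s=snapshot("top");x,y,w,h=245,160,60,60
a=cv2.resize(s["frame"][y:y+h,x:x+w,::-1],None,fx=7,fy=7,interpolation=cv2.INTER_CUBIC)
s2=snapshot("side");x,y,w,h=240,215,60,60
b=cv2.resize(s2["frame"][y:y+h,x:x+w,::-1],None,fx=6,fy=7,interpolation=cv2.INTER_CUBIC)
cv2.imwrite("pics/bolt.png",np.hstack([a,b]))
for n,S,o,k in(("t",s,(245,160),(7,7)),("s",s2,(240,215),(6,7))):
    for v in(0,.035): print(n,v,((proj(W(.035+v,-.13,.078),S)[0]-o+.5)*k).round())
print(state()["time"])
E
```

```text
t 0 [224. 250.]
t 0.035 [227. 182.]
s 0 [135.  93.]
s 0.035 [201.  83.]
12.575
```

View pics/bolt.png

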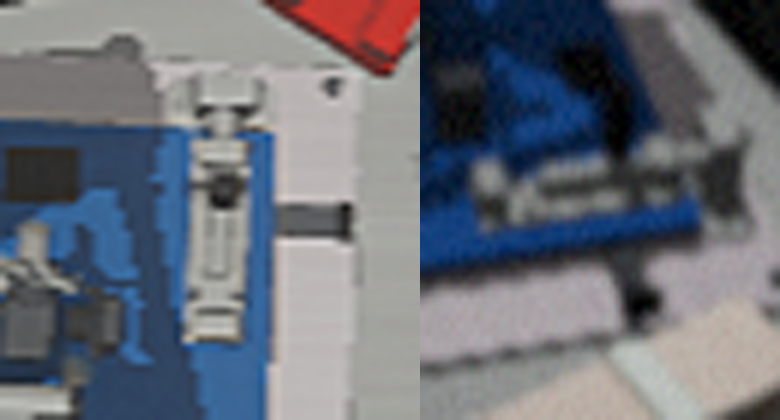

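Top half: knob now around (224,185), close to the fully-home prediction (227,182), and the bar reaches into the keeper. I'll measure the shift numerically.

```bash
python3 - <<'E'
from cell import *
from h import *
W=lambda x,y,z:b2w(np.array([x,y,z]),B)
a=pickle.load(open("s0.pkl","rb"))["top"]; b=snapshot("top"); pickle.dump(b,open("s2.pkl","wb"))
g=lambda s:255-s["frame"].astype(float).max(2)
for s,v in((a,0),(b,.035)):
    c=proj(W(.035+v,-.13,.066),s)[0]; x,y=c.round().astype(int)
    p=np.clip(g(s)[y-7:y+8,x-4:x+5]-150,0,None); yy,xx=np.mgrid[y-7:y+8,x-4:x+5]
    print(c,(xx*p).sum()/p.sum(),(yy*p).sum()/p.sum())
    print(g(s)[y-7:y+8,x-2:x+3].mean(1).round())
E
```

```text
[276.35043531 195.72568   ] 276.38396226415097 195.89716981132077
[110. 110. 112. 107. 154. 184. 184. 185. 182. 149.  99. 110. 106. 120.
  97.]
[276.73553472 186.13617999] 276.4040590405904 186.81457564575646
[122.  84.  87.  70. 141. 133. 185. 193. 186. 193. 178.  88.  99. 102.
 103.]
```

Shift is about 8.7 px against 9.6 expected, or roughly 32 mm, which is too close to the limit. I'll push again, lower on the knob and firmer.

```bash
python3 - <<'E'
from cell import *
from h import *
W=lambda x,y,z:b2w(np.array([x,y,z]),B)
reach(W(.02,-.13,.20),ori())
move_linear(W(.030,-.13,.049),.2)
f0=np.array(state()["force"])
for x in np.arange(.042,.066,.002):
    move_linear(W(x,-.13,.049),.04); s=state()
    f=np.array(s["force"])-f0
    print(round(x,3),f.round(1),(np.array(s["position"])-W(x,-.13,.049)).round(4))
    if np.linalg.norm(f)>28: break
sleep(.2)
move_linear(W(.035,-.13,.049),.1)
move_linear(W(.02,-.13,.30),.3)
reach(W(.006,.068,.30),ori())
b=snapshot("top");pickle.dump(b,open("s3.pkl","wb"))
g=255-b["frame"].astype(float).max(2)
print(g[179:194,275:280].mean(1).round(),state()["time"])
E
```

```text
0.042 [-1.9  0.4 -0.9] [ 0.0005 -0.0001  0.0005]
0.044 [-1.5  0.8 -0.8] [-0.0001 -0.     -0.0001]
0.046 [-0.8  0.5 -0.9] [ 0.0001 -0.     -0.    ]
0.048 [-6.1  1.1  2.6] [-0.0013  0.0001 -0.0004]
0.05 [-12.4  -0.1   7. ] [-0.0031  0.0002 -0.0004]
0.052 [-16.2   0.   11.9] [-0.005   0.0002 -0.0006]
0.054 [-21.6  -0.4  17. ] [-0.0068  0.0003 -0.0006]
0.056 [-27.3  -0.6  20.7] [-0.0087  0.0003 -0.0007]
[123.  84.  87.  70. 141. 133. 184. 194. 186. 192. 177.  88. 100. 102.
 102.] 19.0333
```

```bash
python3 - <<'E'
from cell import *
from h import *
W=lambda x,y,z:b2w(np.array([x,y,z]),B)
a=pickle.load(open("s0.pkl","rb"))["side"]; b=snapshot("side")
ims=[]
for s in(a,b):
    for v in(0,.035):print(proj(W(.035+v,-.13,.078),s)[0].round(1),proj(W(.035+v,-.13,.044),s)[0].round(1),end=" ")
    f=s["frame"][218:252,240:294,::-1]; ims.append(cv2.resize(f,None,fx=14,fy=8.5,interpolation=cv2.INTER_CUBIC))
cv2.imwrite("pics/knob.png",np.vstack(ims))
E
```

```text
[262.  227.8] [261.7 236.9] [273.  226.4] [272.6 235.4] [262.  227.8] [261.7 236.9] [273.  226.4] [272.6 235.4]
```

View pics/knob.png

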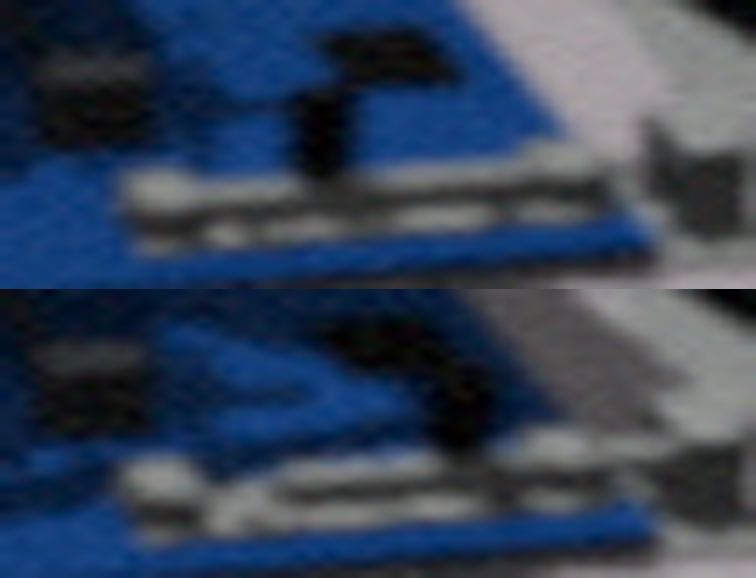

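The knob's base moved from 328 to 463 in the crop, which reads as about 31 mm, but the arm's shadow muddies it. I'll move the shadow away and measure again.

```bash
python3 - <<'E'
from cell import *
from h import *
W=lambda x,y,z:b2w(np.array([x,y,z]),B)
reach(W(-.05,.3,.30),ori())
d0=pickle.load(open("s0.pkl","rb"));d1={n:snapshot(n) for n in("top","side")}
pickle.dump(d1,open("s4.pkl","wb"));print(state()["time"])
np.set_printoptions(linewidth=200)
for s in(d0,d1):
    t=s["top"]["frame"].astype(int);print("top",t[178:204,275:279].max(2).mean(1).round())
    t=s["side"]["frame"].astype(int);print("side",t[232:236,252:284].max(2).mean(0).round())
    print(t[234:242,270:294].max(2).mean(0).round())
E
```

```text
20.125
top [100. 127. 165. 163. 178. 100. 137. 146. 133. 133. 140. 145. 145. 144. 150.  94.  57.  59.  65.  62. 100. 159. 151. 154. 136. 164.]
side [ 76.  72.  76.  94. 112. 122. 124. 115.  78.  34.   7.   5.  30.  73. 114. 128. 130. 126. 127. 127. 126. 128. 129. 127. 131. 125. 125. 131. 143. 150. 156. 160.]
[113. 109. 109. 108. 107. 102. 103.  97.  97. 100. 103. 103.  97. 108. 123. 110.  73.  54.  62.  70.  68.  65.  66.  92.]
top [146. 132. 174. 172. 189. 112. 111.  67.  63.  66.  49.  65. 166. 154. 151. 150. 161. 158. 160. 160. 160. 143. 176. 166. 151. 180.]
side [ 76.  74.  74.  96. 114. 123. 124. 122. 124. 124. 127. 127. 128. 128. 126. 128. 128. 118.  76.  32.   6.   6.  35.  83. 116. 129. 127. 131. 140. 152. 160. 167.]
[ 84.  54.  30.  30.  46.  72.  88.  94.  96. 100. 104. 103. 101. 106. 113. 105.  87.  74.  69.  70.  67.  65.  68.  92.]
```

Both views give a 31.6 mm shift. The tip stopped dead twice at the same x under 12–27 N, and the absolute position is 1–2 mm from home, so the bolt is on its end stop and probably started slightly in. Next is the kickstand.

```bash
cat >> h.py <<'E'
def rod(a,r,l=.30):
    return fr(np.array([.038,-.035,.115])+r*np.array([.325*np.sin(a),np.cos(a),-.946*np.sin(a)]),l)
E
python3 - <<'E'
from cell import *
from h import *
q=ori()
def tcp(a,extra=0):
    p=rod(a,.102); p=p+[.004,.011*min(1,a/.2),.0085/np.cos(min(a,1.0))*1.0+extra]
    return b2w(p,B)
reach(tcp(0,.06),q)
move_linear(tcp(0,.012),.1)
f0=np.array(state()["force"])
for a in np.arange(0,1.16,.08):
    move_linear(tcp(a),.07)
    s=state();f=np.array(s["force"])-f0
    print(round(a,2),f.round(1))
    if np.linalg.norm(f)>20: print("STOP");break
print(s["time"])
t=snapshot("top");u=snapshot("side")
A=cv2.resize(t["frame"][165:225,195:255,::-1],(400,400),interpolation=cv2.INTER_CUBIC)
C=cv2.resize(u["frame"][150:230,205:285,::-1],(400,400),interpolation=cv2.INTER_CUBIC)
cv2.imwrite("pics/kick.png",np.hstack([A,C]))
E
```

```text
0.0 [0.1 0.6 0.6]
0.08 [0.5 1.  3.4]
0.16 [ 2.9 -0.   4.5]
0.24 [ 1.6 -0.2 -1.2]
0.32 [-1.4  0.3 -0.2]
0.4 [-0.1  1.  -0.5]
0.48 [-0.3  0.9  0.2]
0.56 [-0.4  0.9  0. ]
0.64 [-0.5 -0.3 -0.8]
0.72 [-0.6  1.4 -1. ]
0.8 [-1.5  0.9  0. ]
0.88 [-1.1  0.5 -0.4]
0.96 [-1.   0.9 -0.7]
1.04 [-0.1  0.7 -0.9]
1.12 [-0.7  1.3  0. ]
25.7667
```

View pics/kick.png

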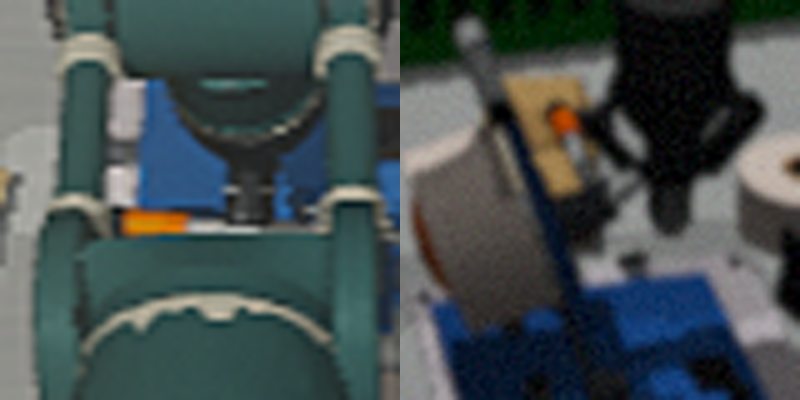

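The side view shows the leg still stowed (orange foot at (565,120)) and the fingers off to its +x side: the tip slid off. I'll retry with the gripper turned 90° so it is narrow along x, biased to −x so the tip can't slip past.

```bash
python3 - <<'E'
from cell import *
from h import *
q=ori(0,np.pi/2)
def tcp(a,extra=0):
    p=rod(a,.102)+[-.007,.009*min(1,a/.2),.0085/np.cos(min(a,1.0))-.002+extra]
    return b2w(p,B)
p=list(state()["position"]);p[2]=.235
move_linear(p,.25)
reach(tcp(0,.06),q)
move_linear(tcp(0,.010),.12)
f0=np.array(state()["force"])
for a in np.arange(0.03,1.2,.09):
    move_linear(tcp(a),.06)
    s=state();f=np.array(s["force"])-f0
    print(round(a,2),f.round(1))
    if np.linalg.norm(f)>20: print("STOP");break
print(s["time"])
u=snapshot("side");t=snapshot("top")
A=cv2.resize(t["frame"][165:225,195:255,::-1],(400,400),interpolation=cv2.INTER_CUBIC)
C=cv2.resize(u["frame"][150:230,205:285,::-1],(400,400),interpolation=cv2.INTER_CUBIC)
cv2.imwrite("pics/kick2.png",np.hstack([A,C]))
E
```

```text
0.03 [1.5 0.8 2.4]
0.12 [ 1.7 -0.4  3.6]
0.21 [1.5 0.8 2.3]
0.3 [0.8 2.8 0.8]
0.39 [1.3 1.3 0.8]
0.48 [ 0.3  0.6 -0.1]
0.57 [-0.4 -0.4 -0.6]
0.66 [-0.1  0.1 -1.4]
0.75 [ 0.1  0.  -1.3]
0.84 [-0.4  0.1 -0.6]
0.93 [-0.5  0.4 -0.6]
1.02 [ 0.4  0.1 -0.9]
1.11 [ 0.5  1.3 -0.6]
32.375
```

View pics/kick2.png

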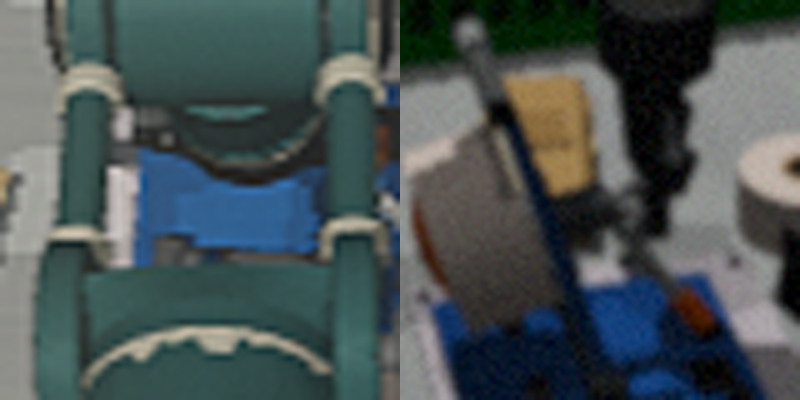

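The leg is down: orange sleeve at (695,310) in the side half, pointing at the plate. Now to grasp the tube, aligned with the leaning frame.

```bash
python3 - <<'E'
from cell import *
from h import *
p=list(state()["position"]);p[2]=.38
move_linear(p,.3)
let_go()
T=lambda l,z:b2w(fr((0,0,z),l),B)
reach(T(.3,.29),ori(.3))
move_linear(T(.3,.197),.08)
f0=np.array(state()["force"])
print(state()["time"],f0.round(1))
close_gripper(40)
s=state();print(s["opening"],s["finger_force"],(np.array(s["force"])-f0).round(1),s["time"])
u=snapshot("side")
cv2.imwrite("pics/grip.png",cv2.resize(u["frame"][130:230,195:295,::-1],(500,500),interpolation=cv2.INTER_CUBIC))
E
```

```text
37.0667 [-0.1 -0.1 -0.4]
0.01696964172569633 39.00725841522217 [-3.7  0.8  2.8] 37.7
```

View pics/grip.png

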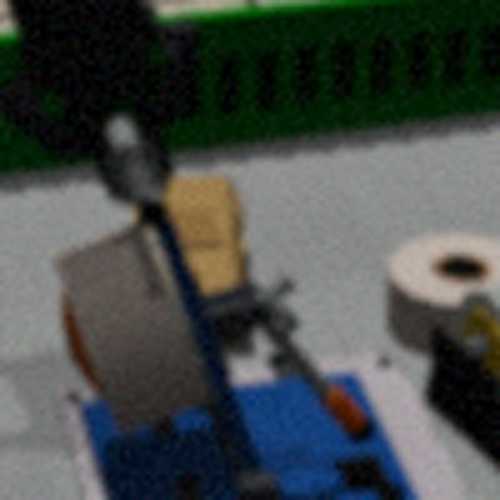

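Fingers hold the tube (opening 17 mm, grip near (125,150)), and the leg is down at (345,405). Lifting along the arc now.

```bash
python3 - <<'E'
from cell import *
from h import *
T=lambda l,z:b2w(fr((0,0,z),l),B)
f0=np.array(state()["force"])
for l in np.arange(.26,-.001,-.04).tolist()+[0.0]:
    if l<.02: l=0.
    move_linear(T(l,.197),.03,ori(l))
    s=state();print(round(l,2),np.array(s["force"]).round(1),round(s["opening"],4),(np.array(s["position"])-T(l,.197)).round(4),s["time"])
    if np.linalg.norm(s["force"])>40: print("STOP");break
sleep(.5)
u=snapshot("side");t=snapshot("top")
A=cv2.resize(t["frame"][160:240,195:305,::-1],(412,300),interpolation=cv2.INTER_CUBIC)
C=cv2.resize(u["frame"][140:270,195:305,::-1],(380,450),interpolation=cv2.INTER_CUBIC)
cv2.imwrite("pics/up.png",np.hstack([cv2.copyMakeBorder(A,0,150,0,0,0),C]))
print(state()["time"],state()["opening"])
E
```

```text
0.26 [-2.6 -1.2  4.1] 0.0164 [ 0.0003 -0.      0.0002] 38.1667
0.22 [-3.4  0.2  4.6] 0.0164 [0.0002 0.     0.0001] 38.5833
0.18 [-2.8 -0.   3.2] 0.0167 [ 0.0003 -0.      0.    ] 39.0
0.14 [-2.6 -0.4  2.1] 0.0166 [ 0.0004 -0.     -0.    ] 39.4167
0.1 [-0.9  0.2  0.6] 0.0166 [ 0.0004 -0.     -0.0001] 39.8333
0.06 [-0.4 -0.2  0.6] 0.0165 [ 0.0003 -0.     -0.0002] 40.25
0.0 [-0.6  0.6 -1.5] 0.017 [ 0.0002  0.     -0.0003] 40.7917
0.0 [-0.3  0.1 -2.4] 0.0165 [-0.0004 -0.     -0.0003] 41.0417
41.6417 0.016436270156011113
```

View pics/up.png

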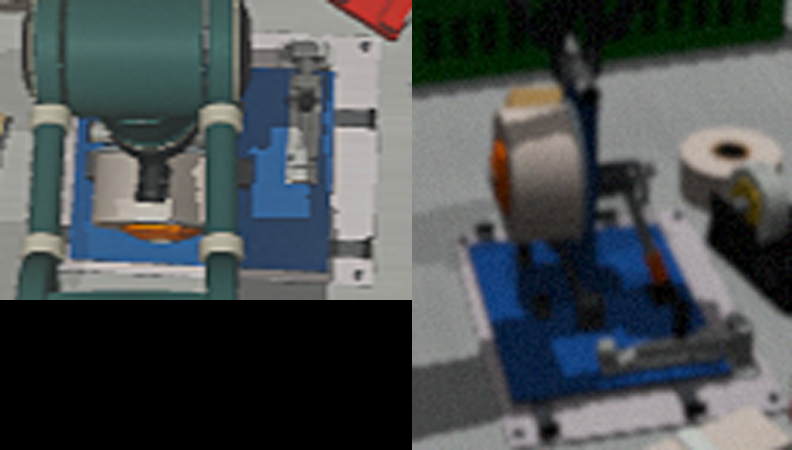

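The stand is upright with the fingers on the tube (575,60), the leg down on the plate, and the bolt in the keeper. Handing in.

```bash
python3 -c "
from cell import *
print(sign_off())"
```

```text
the job is handed in; nothing more can be done
None
```

I handed the job in at about 42 s of robot time with the bolt pushed to its end stop, the kickstand down and the stand held upright by its tube; the one doubt is the bolt, which the cameras put at about 32 mm of travel, close to the 31 mm limit.

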